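# Set the photometer's aperture and take a reading

### The arm

A 6-joint arm with a two-finger parallel gripper is mounted at the origin on the work surface. World frame = base frame: x ahead of the robot, y to its left, z up, the work surface at z = 0. Lengths are in m, angles in degrees, forces in N, time in s.
With the tool pointing down it reaches from about 0.4 to 0.825 m from the base axis. Payload 7 kg.
Tool frame: the origin (TCP) lies between the finger pads; the fingertips stand 11 mm ahead of it and the grasp point (between the pads) lies 8 mm behind it; z points along the fingers, y is the direction in which the jaws open and shut (so a half turn about z gives the same grasp; the last joint's range is limited). The gripper opens to 88 mm and grips with 3 to 60 N. Pads are 19 mm wide; open, the fingers measure 130 mm over their backs; the gripper's body (78 mm by 193 mm) begins 47 mm behind the grasp point.
Start: joints at [89.101, 20.546, 0.682, 0, -70.136, -16.507], TCP at [0.202, 0.644, 0.238] pointing down, gripper open.
Joint ranges: [-176.03, 176.03], [-82.01, 121.73], [-58.28, 71.71], [-173.87, 95.51], [-174.79, -0.11], [-173.66, 173.66]. Speed limits (degrees/s): [136.94, 136.94, 172.46, 180, 180, 180].

### API

Orientations are given as [roll, pitch, yaw] about the fixed x, y, z axes, in that order (R = Rz(yaw) Ry(pitch) Rx(roll)).
In Python, from plant import r gives the robot as it stands.
- The arm moves only by the shell command python3 -m inch 'ROWS' [OPENING] [FORCE]. ROWS is JSON, a list of rows, each an object of numbers: "x", "y", "z": the shift along the tool's x, y, z as a fraction of full scale; "yaw": the turn about the tool's z as a fraction of full scale. In form: [{"x": .., "y": .., "z": .., "yaw": ..}, ...]. A call has 1 to 5 rows; each row shifts and turns the pose as measured when the row begins, along the tool's axes as they then stand; what a row does not reach is not made up. Full scale, the value 1, is 0.025 m for a shift and 4 degrees for a turn. A row lasts 1/12 s, in which the tool goes at most 41.7 mm and 7.16 degrees, less where a joint would pass 70% of its speed; a pose out of reach is approached as far as the arm can. A call with a number of a shift or a turn outside -1 to 1 is refused whole. A call with a gripper value outside its range is refused whole. OPENING is the opening, from -1 (shut) to 1 (fully open), set as the call begins (- or left out, the last holds). The fingers move at their own pace and stop on an object; FORCE is the grip in N (left out, the last holds). Time passes only in rows, so rows that do not move let the fingers close. It gives the time, the measured TCP pose, the force and the opening at its end, in the units of the state.
- r.get_state(): the state, without advancing time (a new reading comes with each control period).
- r.capture(name): name is "scene" or "top" or "wrist"; returns (picture, depth): 384x512x3 uint8, red, green, blue; 384x512 float32, m along the optical axis (not along the pixel's ray), 0 where there is no reading.
- r.camera_info(name): a dict with "mtx" (3x3 intrinsics, pixels), "k1" (the pictures are not rectified: a ray, as slopes to the right and down, at radius r is drawn at 1 + k1 r^2 times it, then the intrinsics apply), "pose" (4x4, takes a point from camera to world coordinates). Camera axes: x right, y down, z forward; pixel columns grow to the right and rows downward; lengths in m; the calibration is good to about 2 mm. A picture is of the moment at which its call begins: read the wrist's pose just before it. camera_info takes no time and is no camera call; for the wrist camera it gives the pose at the moment of the call.
- r.close_job(): hands the job in, once; it reports no verdict.
The state is a dict: "time_s": time; "joints": joint angles; "qd": joint speeds; "joint_torque": joint torques, N m; "tcp_pos": TCP position; "eef_rot": TCP orientation; "contact_force": force on the tool from outside, world axes, zero at the start; "moment": the same for the moment, N m; "gripper_width": finger opening in m.
Only numpy, scipy, OpenCV 4.12 (cv2) and the standard library are available. Lean on these libraries where they do the work, as an engineer would, in place of code of your own. Each camera call takes 0.05 s, during which the arm holds its last target. There are 200 camera calls.

### The job

Get the bench photometer ready and take a reading: turn its aperture wheel by the bar knob until the largest of the five holes shows whole and centred in the fixed window frame, then slide the light shutter fully shut over the sample well. Only when both are set, press the read button fully down and let it come up again. Leave the beaker, wash bottle and measuring cylinder standing where they are.

Things in the scene. Friction and masses are not known exactly. Their poses are not given: they have to be found in the camera images.
- unit: the photometer: a white box fixed to the bench, 170 (x) x 320 (y) x 80 mm high, origin at the centre of its underside; its x axis points from its front edge to its back edge, y to its left. Its yaw differs from run to run, within 0.4 rad of facing the robot. All mechanisms are on its flat top
- wheel (a joint): angle of the aperture wheel in rad, counter-clockwise positive seen from above; 0 (or any whole turn, 6.283) is where the largest hole is centred in the window. It turns freely both ways more than a full turn, has no clicks, about 0.05 N m friction, and stays where it is left
- wheel_grip (a point): centre of the wheel's bar knob, on the wheel's axis, 120 mm above the bench (40 mm above the box). The bar is grey plastic, 48 mm long along this point's x axis, 12 mm thick along its y axis, 30 mm tall (105 to 135 mm above the bench); it turns with the wheel. Its x axis points from the wheel's centre to the largest hole. The wheel is an aluminium disc of 128 mm diameter, its upper face 89 mm above the bench; below the bar is a round stem of 24 mm diameter
- big_hole (a point): centre of the largest hole, a dark disc of 20 mm diameter on the wheel's upper face, 46 mm from the axis. The four other holes, at the same radius and spaced 72 degrees, are 13, 9, 6 and 4 mm in diameter
- window (a point): centre of the window, on the wheel's upper face (89 mm above the bench), 46 mm from the wheel's axis towards the back of the box. The window is a 28 x 28 mm opening in a fixed grey frame 44 mm wide over the wheel's back edge, whose top is 98 mm above the bench
- shutter (a joint): opening of the sliding shutter in m: 0 is fully shut (against its stop), 0.065 fully open. It slides along the box's y axis on the right half of the box; shutting moves it to the box's +y (left), towards the wheel. Friction about 2 N; it stays where it is left
- shutter_tab (a point): centre of the upright tab on the shutter, 108 mm above the bench. The tab is a dark steel block 28 mm (box's x) x 12 mm (box's y) and stands from 89 to 120 mm above the bench, on a plate 64 x 62 x 5 mm that runs between two low rails (tops at 91 mm) and covers the 40 mm square sample well when shut
- read (a joint): travel of the read button in m: 0 up, 0.006 fully down; it springs back
- read_top (a point): centre of the top of the round black read button, 24 mm in diameter in a grey housing of 40 mm diameter whose rim is 92 mm above the bench; the button top is 102 mm above the bench when up. It sits near the front edge of the box; it is pressed straight down, 6 mm, and takes 4 N fully down
- beaker_mid (a point): middle of a glass beaker, 72 mm in diameter, 95 mm tall, standing left of the box; leave alone
- wash_mid (a point): middle of a white wash bottle, 60 mm in diameter, 150 mm tall, standing right of the box; leave alone
- gradcyl_mid (a point): middle of a clear measuring cylinder, 28 mm in diameter on a 64 mm foot, 175 mm tall, standing right of the box; leave alone
There are look-alikes about, which are no part of the job. Leave any blue or brown look-alike of the part that bears beaker_mid alone.

How it is judged (in metres and radians):
On the way, in this order (a step that is already met when the one before it is completed fails the run):
1. the largest hole shows whole in the window, centred within 4 mm (horizontal distance between big_hole and window below 0.004 m), for 0.3 s.
2. the shutter is fully shut, the hole still in the window (value of joint shutter below 0.004 m and horizontal distance between big_hole and window below 0.004 m), for 0.2 s.
3. the read button is pressed down with the hole in the window and the shutter shut (all of step 2 and value of joint read above 0.0045 m), for 0.05 s.
At the end, for the whole second after the job is handed in: the largest hole is whole in the window (centres within 4 mm), the shutter is within 4 mm of fully shut, the read button is up again after its press, and the beaker, wash bottle and measuring cylinder stand upright within 30 mm of where they were (all of step 2 and value of joint read below 0.002 m and distance of each of beaker_mid, wash_mid, gradcyl_mid from where it was at the start of the episode below 0.03 m and angle between each of beaker_mid, wash_mid, gradcyl_mid's own z axis and vertical below 0.2 rad); the robot touches nothing.
It fails at once if the read button pressed before the hole is in the window and the shutter shut (value of joint read above 0.004 m and (value of joint shutter above 0.006 m or horizontal distance between big_hole and window above 0.006 m)).
It fails at once if beaker, wash bottle or measuring cylinder knocked over or pushed away (distance of any of beaker_mid, wash_mid, gradcyl_mid from where it was at the start of the episode above 0.03 m or angle between any of beaker_mid, wash_mid, gradcyl_mid's own z axis and vertical above 0.5 rad).
It also fails if it takes over 70 s, if anything falls off the work surface, if the arm or the gripper's body presses on something with over 40 N, if the wrist force passes 120 N, or if a joint passes its speed limit or range.

## Working session

There is one attempt and no reset: what is moved stays moved. The work goes in short steps, Python scripts to look and compute and a shell command to move; the robot and the scene stay as the last step left them, time stands still between calls to the robot, and variables do not carry over. Pictures are saved under pics/ and viewed, about 8 in all and at most 12, crops included, and the job is handed in when it is done.

```bash
ls; mkdir -p pics
cat > h.py <<'E'
from plant import r
import numpy as np, cv2
def cap(n,f=None):
    info=r.camera_info(n); im,d=r.capture(n)
    np.savez(f'pics/{n}.npz',im=im,d=d,mtx=info['mtx'],k1=info['k1'],pose=info['pose'])
    if f: cv2.imwrite('pics/'+f,im[:,:,::-1])
    return im,d,info
def load(n): return np.load(f'pics/{n}.npz')
def ray(n,u,v):
    q=load(n);K=np.array(q['mtx']);k1=float(q['k1']);P=np.array(q['pose'])
    p=np.array([(u-K[0,2])/K[0,0],(v-K[1,2])/K[1,1]]);s=p.copy()
    for _ in range(20): s=p/(1+k1*(s@s))
    return P[:3,3],P[:3,:3]@np.array([s[0],s[1],1.])
def onz(n,u,v,z):
    o,d=ray(n,u,v); return o+d*(z-o[2])/d[2]
def proj(n,X):
    q=load(n);K=np.array(q['mtx']);P=np.array(q['pose'])
    c=P[:3,:3].T@(np.array(X)-P[:3,3]);s=c[:2]/c[2];s=s*(1+float(q['k1'])*(s@s))
    return K[0,0]*s[0]+K[0,2],K[1,1]*s[1]+K[1,2]
E
python3 - <<'E'
from h import *
print(r.get_state())
a=cap('top');b=cap('scene')
for x in(a,b):print(x[2])
cv2.imwrite('pics/a.png',cv2.resize(a[0][:,:,::-1],(800,600),interpolation=cv2.INTER_CUBIC))
cv2.imwrite('pics/b.png',b[0][:,:,::-1])
E
```

```text
pics
{'time_s': 0.0, 'joints': array([ 8.90991789e+01,  2.05906734e+01,  6.32978592e-01, -1.87508690e-02,
       -7.01366928e+01, -1.65051230e+01]), 'qd': array([-0.02775538,  0.05658718, -0.0377822 , -0.02240015, -0.04426903,
        0.05378771]), 'joint_torque': array([-4.48739020e-04, -5.82718492e+01,  2.93047822e+01,  6.99728340e+00,
        6.86799089e-03, -1.69589175e-04]), 'tcp_pos': array([0.20183065, 0.64361509, 0.23662955]), 'eef_rot': array([ 1.79904494e+02, -9.91732349e-03, -1.74123215e+01]), 'contact_force': array([-0.2407299 , -0.01505271,  0.0413148 ]), 'moment': array([ 0.00987002, -0.04369485, -0.02122703]), 'gripper_width': 0.08749934419116245}
{'mtx': array([[381.95458624,   0.        , 256.744633  ],
       [  0.        , 381.95458624, 195.53425124],
       [  0.        ,   0.        ,   1.        ]]), 'k1': -0.08230989730498554, 'pose': array([[-0.04142593, -0.97800049,  0.20444788,  0.29684664],
       [-0.9991337 ,  0.03973668, -0.01236282,  0.09399785],
       [ 0.00396676, -0.20478291, -0.97879938,  1.241445  ],
       [ 0.        ,  0.        ,  0.        ,  1.        ]])}
{'mtx': array([[347.85547439,   0.        , 262.18467525],
       [  0.        , 347.85547439, 190.65041387],
       [  0.        ,   0.        ,   1.        ]]), 'k1': -0.06817919134695659, 'pose': array([[-0.86934421,  0.38586498, -0.3087861 ,  0.82122751],
       [ 0.49413893,  0.68904577, -0.53013456,  0.57466474],
       [ 0.0082074 , -0.61345264, -0.78968886,  0.79669193],
       [ 0.        ,  0.        ,  0.        ,  1.        ]])}
```

View pics/a.png

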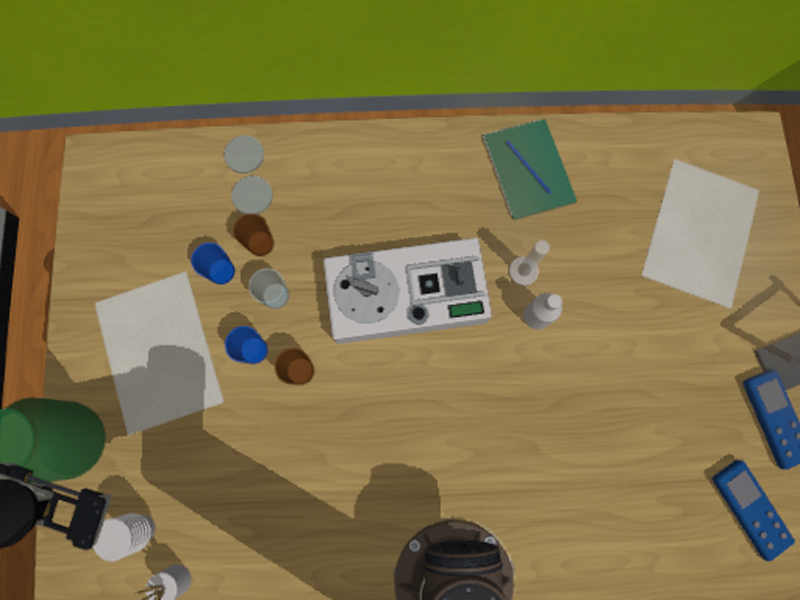

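View pics/b.png

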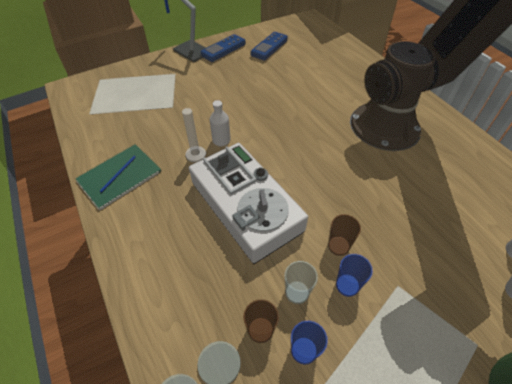

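Run:
```python
from h import *
im=load('top')['im']
c=im[144:224,200:322,::-1]
cv2.imwrite('pics/c.png',cv2.resize(c,None,fx=6.5,fy=6.5,interpolation=cv2.INTER_CUBIC))
```

```text
(no output)
```

View pics/c.png

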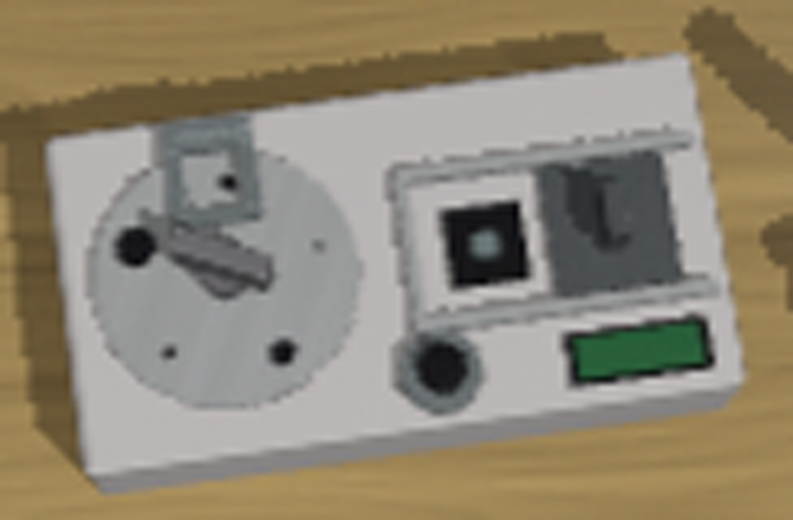

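Run:
```python
from h import *
f=lambda u,v,z:onz('top',200+(u+.5)/6.5-.5,144+(v+.5)/6.5-.5,z)
TL,TR,BR,BL=[f(*p,.08) for p in((48,142),(688,55),(742,380),(92,475))]
print(TL,TR,BR,BL,np.linalg.norm(TL-TR),np.linalg.norm(TL-BL),(TL+TR+BR+BL)/4)
e=(TL-TR+BL-BR);print('yaw',np.degrees(np.arctan2(-e[0],e[1])))
hs=np.array([f(*p,.089) for p in((136,246),(169,352),(283,352),(319,245),(229,182))])
c=hs.mean(0);print('c',c,np.linalg.norm(hs-c,axis=1),np.degrees(np.arctan2(*(hs-c).T[[1,0]])))
w=np.array([f(*p,.098) for p in((183,155),(229,150),(237,203),(190,210))]).mean(0);print('win',w,np.linalg.norm((w-c)[:2]),np.degrees(np.arctan2(w[1]-c[1],w[0]-c[0])))
print('btn',f(440,365,.102),'tab',f(605,200,.12))
for n,p in dict(wash=(547,303),wb=(540,318)).items(): print(n,onz('top',p[0]*.64,p[1]*.64,.15))
```

```text
[0.64306504 0.2326434  0.08      ] [ 0.67486257 -0.08180621  0.08      ] [ 0.51166193 -0.09651597  0.08      ] [0.47854862 0.21417883 0.08      ] 0.316053225210915 0.16554936126967068 [0.57703454 0.06712501 0.08      ]
yaw 5.927969533129682
c [0.57088436 0.14697607 0.089     ] [0.04604631 0.04626969 0.04609626 0.04614478 0.04593192] [  69.63567947  141.73243173 -146.68041657  -73.70905595   -2.75992   ]
win [0.61591066 0.15351428 0.098     ] 0.04549852729625285 8.262098327328735
btn [0.52052172 0.048163   0.102     ] tab [ 0.59238941 -0.03193384  0.12      ]
wash [ 0.51852886 -0.19412638  0.15      ]
wb [ 0.49045642 -0.17827969  0.15      ]
```

```bash
cat > go.py <<'E'
import sys
from plant import r
import numpy as np
from scipy.spatial.transform import Rotation as R
s=r.get_state();t=np.array([float(v) for v in sys.argv[1:4]])
Q=R.from_euler('xyz',s['eef_rot'],degrees=True)
d=Q.inv().apply(t-s['tcp_pos'])/.025
y=s['eef_rot'][2];dy=-((float(sys.argv[4])-y+180)%360-180)/4 if len(sys.argv)>4 else 0
print('t',round(s['time_s'],2),'tcp',s['tcp_pos'].round(4),s['eef_rot'].round(2),'F',s['contact_force'].round(1),'w',round(s['gripper_width'],4),'| units x,y,z,yaw',d.round(2),round(dy,2))
E
python3 -m inch '[{"x":0.8,"y":0.58},{"x":0.8,"y":0.58},{"x":0.8,"y":0.58},{"x":0.8,"y":0.58},{"x":0.8,"y":0.58}]' 1 20
python3 go.py .571 .147 .24 -110.4
```

```text
t 0.1 tcp [0.2018 0.6437 0.2367] [ 1.7991e+02 -1.0000e-02 -1.7410e+01] F [-0.2 -0.4 -0.4] w 0.0877 | units x,y,z,yaw [20.04 14.54 -0.11] 23.25validation failed for argument at $[0]...
```

```bash
python3 -m inch '[{"x":0.8,"y":0.58,"z":0,"yaw":0},{"x":0.8,"y":0.58,"z":0,"yaw":0},{"x":0.8,"y":0.58,"z":0,"yaw":0},{"x":0.8,"y":0.58,"z":0,"yaw":0},{"x":0.8,"y":0.58,"z":0,"yaw":0}]' 1 20
python3 go.py .571 .147 .24 -110.4
```

```text
time_s: 0.52
tcp_pos: [0.2745, 0.5433, 0.2325]
eef_rot: [179.6, -0.0, -17.1]
contact_force: [-0.0, 0.4, 0.5]
gripper_width: 0.0876
t 0.52 tcp [0.2745 0.5433 0.2325] [ 1.7958e+02 -3.0000e-02 -1.7110e+01] F [-0.   0.4  0.5] w 0.0876 | units x,y,z,yaw [16.   11.66 -0.21] 23.32
```

Works nearly in full. Continue.

```bash
python3 -m inch '[{"x":0.8,"y":0.58,"z":-0.05,"yaw":0},{"x":0.8,"y":0.58,"z":-0.05,"yaw":0},{"x":0.8,"y":0.58,"z":-0.05,"yaw":0},{"x":0.8,"y":0.58,"z":-0.05,"yaw":0},{"x":0.8,"y":0.58,"z":-0.05,"yaw":0}]' | sed -n 2p
python3 -m inch '[{"x":0.8,"y":0.58,"z":-0.05,"yaw":0},{"x":0.8,"y":0.58,"z":-0.05,"yaw":0},{"x":0.8,"y":0.58,"z":-0.05,"yaw":0},{"x":0.8,"y":0.58,"z":-0.05,"yaw":0},{"x":0.8,"y":0.58,"z":-0.05,"yaw":0}]' | sed -n 2p
python3 -m inch '[{"x":0.8,"y":0.58,"z":-0.05,"yaw":0},{"x":0.8,"y":0.58,"z":-0.05,"yaw":0},{"x":0.8,"y":0.58,"z":-0.05,"yaw":0},{"x":0.8,"y":0.58,"z":-0.05,"yaw":0},{"x":0.8,"y":0.58,"z":-0.05,"yaw":0}]' | sed -n 2p
python3 -m inch '[{"x":0,"y":0,"z":-0.05,"yaw":1},{"x":0,"y":0,"z":-0.05,"yaw":1},{"x":0,"y":0,"z":-0.05,"yaw":1},{"x":0,"y":0,"z":-0.05,"yaw":1},{"x":0,"y":0,"z":-0.05,"yaw":1}]' | sed -n 2p
python3 -m inch '[{"x":0,"y":0,"z":0,"yaw":1},{"x":0,"y":0,"z":0,"yaw":1},{"x":0,"y":0,"z":0,"yaw":1},{"x":0,"y":0,"z":0,"yaw":1},{"x":0,"y":0,"z":0,"yaw":1}]' | sed -n 2p
python3 go.py .571 .147 .24 -110.4
```

```text
tcp_pos: [0.3508, 0.438, 0.2372]
tcp_pos: [0.4272, 0.3329, 0.2433]
tcp_pos: [0.5035, 0.228, 0.2496]
tcp_pos: [0.5053, 0.222, 0.254]
tcp_pos: [0.5044, 0.221, 0.2524]
t 2.6 tcp [0.5044 0.221  0.2524] [178.7   -0.52 -59.28] F [ 0.5 -0.5  1.5] w 0.0878 | units x,y,z,yaw [ 3.9  -0.79  0.51] 12.78
```

```bash
python3 -m inch '[{"x":0.8,"y":-0.16,"z":0.1,"yaw":0},{"x":0.8,"y":-0.16,"z":0.1,"yaw":0},{"x":0.8,"y":-0.16,"z":0.1,"yaw":0},{"x":0.8,"y":-0.16,"z":0.1,"yaw":0},{"x":0.8,"y":-0.16,"z":0.1,"yaw":0}]' | sed -n 2p
python3 -m inch '[{"x":0,"y":0,"z":0,"yaw":1},{"x":0,"y":0,"z":0,"yaw":1},{"x":0,"y":0,"z":0,"yaw":1},{"x":0,"y":0,"z":0,"yaw":1},{"x":0,"y":0,"z":0,"yaw":1}]' | sed -n 2p
python3 -m inch '[{"x":0,"y":0,"z":0,"yaw":1},{"x":0,"y":0,"z":0,"yaw":1},{"x":0,"y":0,"z":0,"yaw":1},{"x":0,"y":0,"z":0,"yaw":1},{"x":0,"y":0,"z":0,"yaw":1}]' | sed -n 2p
python3 -m inch '[{"x":0,"y":0,"z":0,"yaw":1},{"x":0,"y":0,"z":0,"yaw":0.5},{"x":0,"y":0,"z":0,"yaw":0}]' | sed -n 2p
python3 go.py .571 .147 .24 -110.4
python3 - <<'E'
from h import *
im,d,i=cap('wrist')
cv2.imwrite('pics/w1.png',cv2.resize(im[:,:,::-1],(800,600),interpolation=cv2.INTER_CUBIC)); print(i['pose'].round(3))
E
```

```text
tcp_pos: [0.5719, 0.1447, 0.2393]
tcp_pos: [0.573, 0.14, 0.2352]
tcp_pos: [0.5717, 0.1392, 0.2328]
tcp_pos: [0.5708, 0.1388, 0.2314]
t 4.1 tcp [0.5708 0.1388 0.2314] [ 178.82   -1.87 -107.98] F [ 0.2  0.2 -0.7] w 0.0872 | units x,y,z,yaw [-0.3   0.1  -0.35] 0.61
[[-0.951  0.305  0.052  0.554]
 [ 0.309  0.925  0.223  0.077]
 [ 0.02   0.228 -0.973  0.38 ]
 [ 0.     0.     0.     1.   ]]
```

View pics/w1.png

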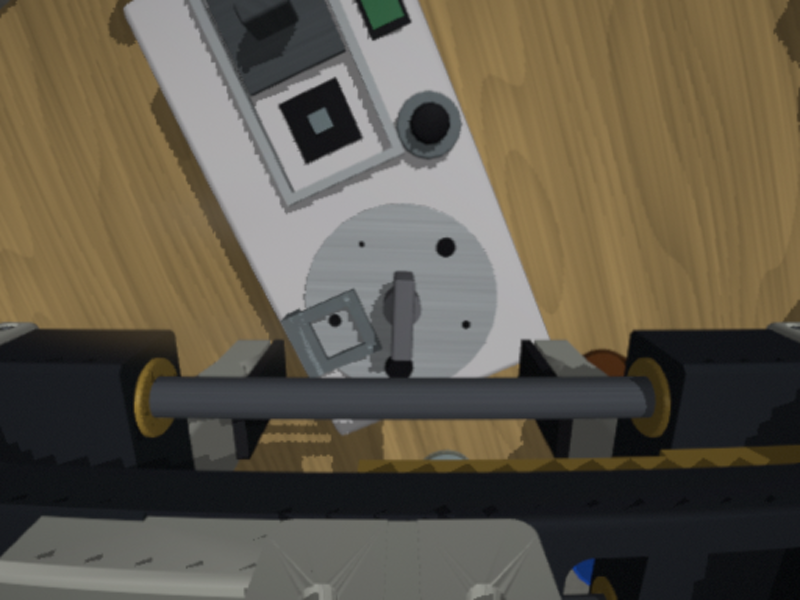

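```bash
python3 - <<'E'
from h import *
from scipy.optimize import least_squares
f=lambda u,v,z:onz('wrist',(u+.5)*.64-.5,(v+.5)*.64-.5,z)
h=np.array([f(*p,.089) for p in((362,244),(446,247),(466,324),(335,320),(399,367))])
print(h.round(4))
s=least_squares(lambda c:np.hypot(*(h[:4,:2]-c).T)-.046,[.57,.147]);c=s.x
print('c',c,s.fun); print(np.degrees(np.arctan2(*(h[:,:2]-c).T[[1,0]])))
a,b=f(403,279,.135),f(401,362,.135);print(a,b,np.linalg.norm(a-b),(a+b)/2,np.degrees(np.arctan2(*(b-a)[[1,0]])))
w=np.array([f(*p,.098) for p in((305,322),(352,302),(373,343),(326,362))]).mean(0);print(w,np.linalg.norm(w[:2]-c),np.degrees(np.arctan2(*(w[:2]-c)[::-1])))
print('btn',f(430,123,.102))
E
python3 go.py .570 .147 .117
```

```text
[[0.5839 0.1046 0.089 ]
 [0.5334 0.1231 0.089 ]
 [0.5356 0.1767 0.089 ]
 [0.6174 0.1467 0.089 ]
 [0.5875 0.1917 0.089 ]]
c [0.57166119 0.14872875] [-1.91208173e-04 -1.73657677e-06 -3.17076091e-04 -2.01132829e-04]
[ -74.50210086 -146.20335858  142.2112411    -2.58411456   69.74701287]
[0.56419403 0.12527952 0.135     ] [0.58019832 0.17093407 0.135     ] 0.048378464035993905 [0.57219618 0.14810679 0.135     ] 70.68179117981492
[0.61590158 0.15323979 0.098     ] 0.04446978422367346 5.822130591765488
btn [0.52218276 0.04890224 0.102     ]
t 4.15 tcp [0.5708 0.1389 0.2314] [ 178.81   -1.87 -107.86] F [ 0.7  0.4 -0.5] w 0.0875 | units x,y,z,yaw [-0.45  0.04  4.56] 0
```

```bash
python3 -m inch '[{"x":-0.2,"y":0,"z":0,"yaw":0.5},{"x":-0.2,"y":0,"z":0.5,"yaw":0},{"x":0,"y":0,"z":0.8,"yaw":0},{"x":0,"y":0,"z":0.8,"yaw":0},{"x":0,"y":0,"z":0.6,"yaw":0}]' | sed -n 2p
python3 go.py .5717 .1483 .117 -110.2
```

```text
tcp_pos: [0.5743, 0.1479, 0.1651]
t 4.57 tcp [0.5743 0.1479 0.1651] [ 179.16   -1.6  -109.45] F [-0.9 -0.3  0.4] w 0.0879 | units x,y,z,yaw [-0.03  0.07  1.92] 0.19
```

```bash
python3 -m inch '[{"x":0,"y":0.05,"z":0.6,"yaw":0.2},{"x":0,"y":0.05,"z":0.6,"yaw":0},{"x":0,"y":0,"z":0.4,"yaw":0},{"x":0,"y":0,"z":0.2,"yaw":0},{"x":0,"y":0,"z":0,"yaw":0}]' | sed -n 2p
python3 go.py .5717 .1483 .117 -110.2
```

```text
tcp_pos: [0.5685, 0.1467, 0.1139]
t 4.98 tcp [0.5685 0.1467 0.1139] [ 178.92   -1.87 -109.88] F [0.2 0.8 0.6] w 0.0875 | units x,y,z,yaw [-0.1  -0.1  -0.13] 0.08
```

```bash
python3 -m inch '[{"x":-0.1,"y":-0.1,"z":-0.1,"yaw":0.1},{"x":0,"y":0,"z":0,"yaw":0},{"x":0,"y":0,"z":0,"yaw":0}]' | sed -n 2p
python3 -m inch '[{"x":0,"y":0,"z":0,"yaw":0},{"x":0,"y":0,"z":0,"yaw":0},{"x":0,"y":0,"z":0,"yaw":0},{"x":0,"y":0,"z":0,"yaw":0},{"x":0,"y":0,"z":0,"yaw":0}]' -1 20
python3 -m inch '[{"x":0,"y":0,"z":0,"yaw":0},{"x":0,"y":0,"z":0,"yaw":0},{"x":0,"y":0,"z":0,"yaw":0},{"x":0,"y":0,"z":0,"yaw":0},{"x":0,"y":0,"z":0,"yaw":0}]'
```

```text
tcp_pos: [0.5732, 0.1488, 0.118]
time_s: 5.65
tcp_pos: [0.5747, 0.1495, 0.1206]
eef_rot: [179.2, -1.6, -110.2]
contact_force: [0.0, -0.5, -0.1]
gripper_width: 0.0599
time_s: 6.07
tcp_pos: [0.5746, 0.1495, 0.1208]
eef_rot: [179.2, -1.6, -110.2]
contact_force: [0.5, -0.2, -0.1]
gripper_width: 0.0265
```

```bash
python3 go.py .5717 .1483 .117 -174
```

```text
t 6.07 tcp [0.5746 0.1495 0.1208] [ 179.19   -1.62 -110.22] F [ 0.5 -0.2 -0.1] w 0.0265 | units x,y,z,yaw [0.08 0.09 0.15] 15.94
```

```bash
python3 -m inch '[{"x":0.08,"y":0.1,"z":0.16,"yaw":0},{"x":0,"y":0,"z":0,"yaw":0},{"x":0,"y":0,"z":0,"yaw":0},{"x":0,"y":0,"z":0,"yaw":0},{"x":0,"y":0,"z":0,"yaw":0}]'
python3 -m inch '[{"x":0,"y":0,"z":0,"yaw":0},{"x":0,"y":0,"z":0,"yaw":0},{"x":0,"y":0,"z":0,"yaw":0}]'
python3 go.py .5717 .1483 .117 -174
```

```text
time_s: 6.48
tcp_pos: [0.5721, 0.1499, 0.1194]
eef_rot: [179.4, -1.4, -110.2]
contact_force: [-0.5, -1.0, 0.4]
gripper_width: 0.0118
time_s: 6.73
tcp_pos: [0.5721, 0.1499, 0.1194]
eef_rot: [179.4, -1.4, -110.1]
contact_force: [-1.5, 0.4, 1.6]
gripper_width: 0.0114
t 6.73 tcp [0.5721 0.1499 0.1194] [ 179.37   -1.39 -110.15] F [-1.5  0.4  1.6] w 0.0114 | units x,y,z,yaw [ 0.06 -0.01  0.1 ] 15.96
```

Gripped (about 11.5 mm). Turn the wheel by −64°.

```bash
python3 -m inch '[{"x":0,"y":0,"z":0.05,"yaw":0.8},{"x":0,"y":0,"z":0,"yaw":0.8},{"x":0,"y":0,"z":0,"yaw":0.8},{"x":0,"y":0,"z":0,"yaw":0.8},{"x":0,"y":0,"z":0,"yaw":0.8}]'
python3 go.py .5717 .1483 .117 -174
```

```text
time_s: 7.15
tcp_pos: [0.5725, 0.1497, 0.1194]
eef_rot: [179.9, -1.5, -126.7]
contact_force: [-0.4, 0.1, 1.7]
gripper_width: 0.0118
t 7.15 tcp [0.5725 0.1497 0.1194] [ 179.85   -1.5  -126.67] F [-0.4  0.1  1.7] w 0.0118 | units x,y,z,yaw [ 0.06 -0.01  0.1 ] 11.83
```

```bash
python3 -m inch '[{"x":0,"y":0,"z":0,"yaw":0.9},{"x":0,"y":0,"z":0,"yaw":0.9},{"x":0,"y":0,"z":0,"yaw":0.9},{"x":0,"y":0,"z":0,"yaw":0.9},{"x":0,"y":0,"z":0,"yaw":0.9}]'|sed -n 2,5p
python3 -m inch '[{"x":0,"y":0,"z":0,"yaw":0.9},{"x":0,"y":0,"z":0,"yaw":0.9},{"x":0,"y":0,"z":0,"yaw":0.9},{"x":0,"y":0,"z":0,"yaw":0.9},{"x":0,"y":0,"z":0,"yaw":0.9}]'|sed -n 2,5p
python3 go.py .5717 .1483 .117 -174
```

```text
tcp_pos: [0.5729, 0.1493, 0.1194]
eef_rot: [-179.7, -1.5, -145.6]
contact_force: [-1.1, -0.7, 2.0]
gripper_width: 0.0117
tcp_pos: [0.5732, 0.1488, 0.1194]
eef_rot: [-179.2, -1.3, -164.6]
contact_force: [-0.3, -2.1, 0.7]
gripper_width: 0.0117
t 7.98 tcp [0.5732 0.1488 0.1194] [-179.22   -1.28 -164.59] F [-0.3 -2.1  0.7] w 0.0117 | units x,y,z,yaw [ 0.06 -0.    0.1 ] 2.35
```

```bash
python3 -m inch '[{"x":0,"y":0,"z":0,"yaw":0.9},{"x":0,"y":0,"z":0,"yaw":0.9},{"x":0,"y":0,"z":0,"yaw":0.5},{"x":0,"y":0,"z":0,"yaw":0},{"x":0,"y":0,"z":0,"yaw":0}]'|sed -n 2,5p
python3 go.py .5717 .1483 .117 -174
python3 - <<'E'
from h import *
im,d,i=cap('wrist')
cv2.imwrite('pics/w2.png',cv2.resize(im[:,:,::-1],(800,600),interpolation=cv2.INTER_CUBIC))
E
```

```text
tcp_pos: [0.5733, 0.1484, 0.1194]
eef_rot: [-179.1, -1.1, -174.5]
contact_force: [-0.5, -0.2, 2.0]
gripper_width: 0.0118
t 8.4 tcp [0.5733 0.1484 0.1194] [-179.07   -1.14 -174.5 ] F [-0.5 -0.2  2. ] w 0.0118 | units x,y,z,yaw [0.06 0.   0.1 ] -0.12
```

View pics/w2.png

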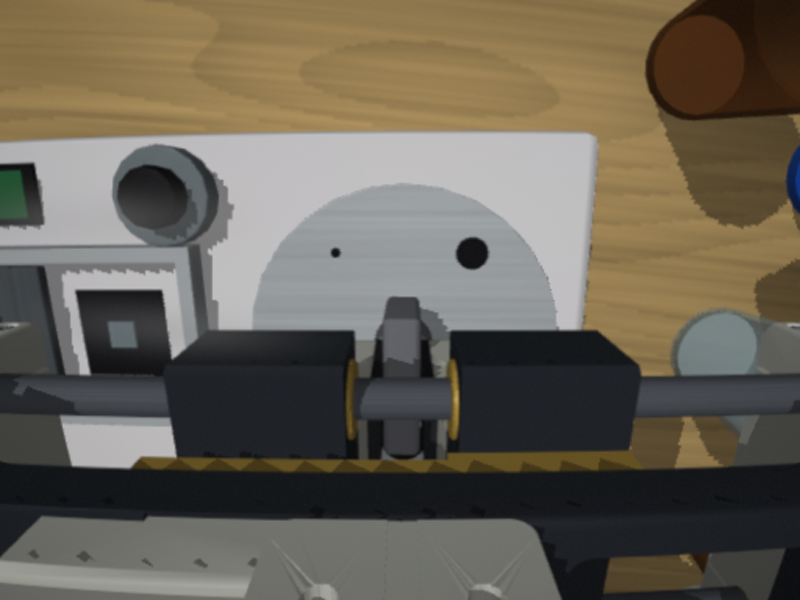

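Run:
```python
from h import *
f=lambda u,v,z:onz('wrist',(u+.5)*.64-.5,(v+.5)*.64-.5,z)
a,b=f(336,253,.089),f(472,253,.089)
print(a,b,np.linalg.norm(a-b)); d=(b-a)[:2]
print('big dir',np.degrees(np.arctan2(-d[0],d[1])))
e1,e2=f(30,144,.08),f(585,133,.08);e=e2-e1
e1b=f(150,135,.08);e=e2-e1b;print('front edge yaw',np.degrees(np.arctan2(-e[0],e[1])))
m=(a+b)[:2]/2; t=np.arctan2(-d[0],d[1]); print('axis',m+.046*np.cos(np.radians(36))*np.array([np.cos(t),np.sin(t)]))
```

```text
[0.53750951 0.11881408 0.089     ] [0.53219843 0.17206539 0.089     ] 0.053515508583471316
big dir 5.695629232900952
front edge yaw 5.509086307034345
axis [0.57188503 0.14913308]
```

```bash
python3 -m inch '[{"x":0,"y":0,"z":0,"yaw":0},{"x":0,"y":0,"z":0,"yaw":0},{"x":0,"y":0,"z":0,"yaw":0},{"x":0,"y":0,"z":0,"yaw":0},{"x":0,"y":0,"z":0,"yaw":0}]' 0.1 20|sed -n 2,5p
python3 -m inch '[{"x":0,"y":0,"z":-0.6,"yaw":0},{"x":0,"y":0,"z":-0.8,"yaw":0},{"x":0,"y":0,"z":-0.8,"yaw":0},{"x":0,"y":0,"z":-0.8,"yaw":0},{"x":0,"y":0,"z":-0.8,"yaw":0}]' |sed -n 2,5p
python3 - <<'E'
from h import *
g=lambda u,v,z:onz('top',(u+.5)*.64-.5,(v+.5)*.64-.5,z)
print('cyl base',g(524,270,0.005),'top',g(541,248,.175)); print('wash base',g(537,320,0),'top',g(552,301,.15))
print('tab top',onz('top',200+595/6.5,144+215/6.5,.12))
q=load('top');d=q['d'];o=q['pose'][:3,3]
for v in range(160,190,2):
  for u in range(286,300):
    p=ray('top',u,v);X=p[0]+p[1]*d[v,u]
    if X[2]>.105: print(u,v,X.round(3))
E
```

```text
tcp_pos: [0.5732, 0.1478, 0.1189]
eef_rot: [-179.0, -1.2, -174.3]
contact_force: [-0.0, 0.3, -0.0]
gripper_width: 0.0396
tcp_pos: [0.5715, 0.1484, 0.2105]
eef_rot: [-178.7, -1.9, -174.3]
contact_force: [0.5, 0.7, 0.0]
gripper_width: 0.0481
cyl base [ 0.62310541 -0.18860842  0.005     ] top [ 0.61963352 -0.18556924  0.175     ]
wash base [ 0.51365055 -0.20833239  0.        ] top [ 0.52254665 -0.20351114  0.15      ]
tab top [ 0.58396915 -0.0280193   0.12      ]
292 172 [ 0.599 -0.03   0.122]
293 172 [ 0.6   -0.033  0.12 ]
294 172 [ 0.599 -0.036  0.121]
295 172 [ 0.599 -0.039  0.123]
292 174 [ 0.594 -0.03   0.117]
293 174 [ 0.593 -0.033  0.121]
294 174 [ 0.593 -0.036  0.121]
295 174 [ 0.593 -0.039  0.121]
292 176 [ 0.589 -0.03   0.112]
293 176 [ 0.587 -0.033  0.119]
294 176 [ 0.587 -0.036  0.121]
295 176 [ 0.588 -0.039  0.117]
296 176 [ 0.586 -0.042  0.122]
293 178 [ 0.581 -0.032  0.119]
294 178 [ 0.58  -0.035  0.124]
295 178 [ 0.58  -0.038  0.124]
296 178 [ 0.58  -0.041  0.123]
293 180 [ 0.576 -0.032  0.116]
294 180 [ 0.575 -0.035  0.118]
295 180 [ 0.575 -0.038  0.119]
296 180 [ 0.576 -0.042  0.115]
```

```bash
python3 go.py .588 -.0365 .20 -174.2
```

```text
t 9.28 tcp [0.5715 0.1484 0.2105] [-178.75   -1.9  -174.29] F [0.5 0.7 0. ] w 0.0481 | units x,y,z,yaw [ 0.07 -7.41  0.59] -0.02
```

```bash
python3 -m inch '[{"x":0,"y":-0.8,"z":0.05,"yaw":0},{"x":0,"y":-0.8,"z":0.05,"yaw":0},{"x":0,"y":-0.8,"z":0.05,"yaw":0},{"x":0,"y":-0.8,"z":0.05,"yaw":0},{"x":0,"y":-0.8,"z":0.05,"yaw":0}]' |sed -n 2,5p
python3 -m inch '[{"x":0,"y":-0.8,"z":0.05,"yaw":0},{"x":0,"y":-0.8,"z":0.05,"yaw":0},{"x":0,"y":-0.8,"z":0.05,"yaw":0},{"x":0,"y":-0.8,"z":0.05,"yaw":0},{"x":0,"y":0,"z":0,"yaw":0}]' |sed -n 2,5p
python3 go.py .588 -.0365 .20 -174.2
python3 - <<'E'
from h import *
im,d,i=cap('wrist');t=cap('top')[0]
A=cv2.resize(im[:,:,::-1],(512,384))
B=cv2.resize(t[146:214,204:290,::-1],None,fx=5.6,fy=5.6,interpolation=cv2.INTER_CUBIC)
print(B.shape);B=B[:, :288*2]
W=max(A.shape[1],B.shape[1])
cv2.imwrite('pics/w3.png',cv2.resize(im[:,:,::-1],(800,600)));cv2.imwrite('pics/t3.png',B)
E
```

```text
tcp_pos: [0.5847, 0.0507, 0.2123]
eef_rot: [-179.0, -1.3, -173.8]
contact_force: [-0.5, 0.2, -0.1]
gripper_width: 0.0488
tcp_pos: [0.5927, -0.0349, 0.2077]
eef_rot: [-179.0, -1.4, -173.8]
contact_force: [0.1, -0.1, -0.9]
gripper_width: 0.0484
t 10.12 tcp [ 0.5927 -0.0349  0.2077] [-178.97   -1.4  -173.85] F [ 0.1 -0.1 -0.9] w 0.0484 | units x,y,z,yaw [ 0.18 -0.04  0.31] 0.09
(381, 482, 3)
```

View pics/w3.png

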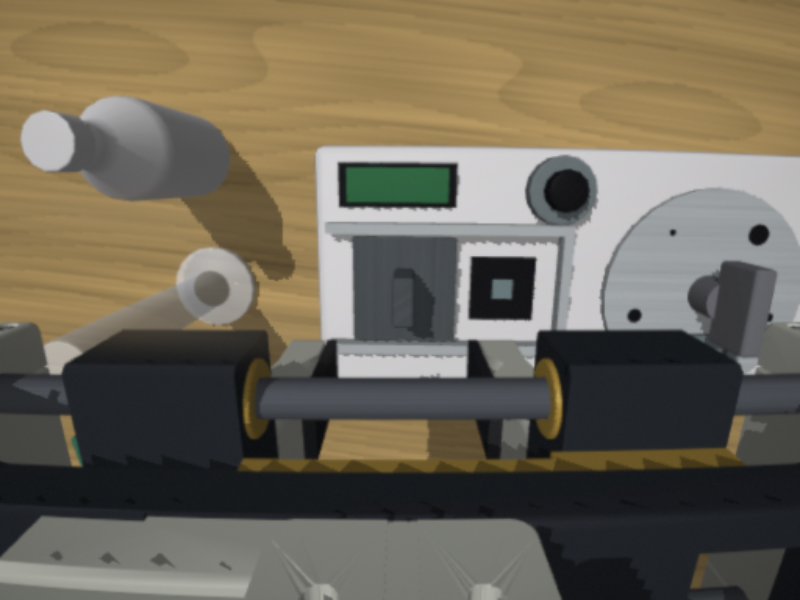

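View pics/t3.png

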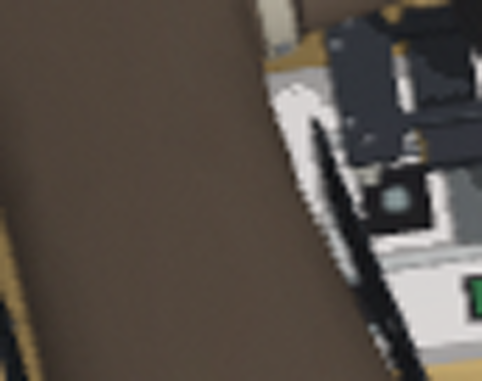

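```bash
python3 - <<'E'
from h import *
f=lambda u,v,z:onz('wrist',(u+.5)*.64-.5,(v+.5)*.64-.5,z)
print(f(402,268,.12),f(402,326,.12),f(402,300,.12), 'btn',f(568,191,.102))
a,b=f(673,232,.089),f(759,235,.089);c=f(635,315,.089);d=(b-a)[:2];t=np.arctan2(-d[0],d[1])
m=(a+b)[:2]/2;print('big dir',np.degrees(t),'axis',m+.046*np.cos(np.radians(36))*np.array([np.cos(t),np.sin(t)]))
e=f(795,156,.08)-f(330,148,.08);print('edge yaw',np.degrees(np.arctan2(-e[0],e[1])))
E
python3 go.py .588 -.036 .115 -174.2
```

```text
[ 0.57099976 -0.03834532  0.12      ] [ 0.60265404 -0.03490796  0.12      ] [ 0.58821868 -0.03647551  0.12      ] btn [0.52184865 0.04686407 0.102     ]
big dir 5.105373369585769 axis [0.57195338 0.14809759]
edge yaw 6.00939520813645
t 10.22 tcp [ 0.5927 -0.033   0.2078] [-179.     -1.38 -173.83] F [ 0.3 -0.1 -0.4] w 0.0483 | units x,y,z,yaw [ 0.11 -0.04  3.72] 0.09
```

```bash
python3 -m inch '[{"x":0.15,"y":0.05,"z":0.8,"yaw":0.1},{"x":0,"y":0,"z":0.8,"yaw":0},{"x":0,"y":0,"z":0.8,"yaw":0},{"x":0,"y":0,"z":0.6,"yaw":0},{"x":0,"y":0,"z":0.2,"yaw":0}]' |sed -n 2,5p
python3 go.py .588 -.0365 .107 -174.2
```

```text
tcp_pos: [0.5892, -0.0295, 0.128]
eef_rot: [-179.1, -1.0, -174.1]
contact_force: [-0.4, -1.3, -1.3]
gripper_width: 0.0484
t 10.63 tcp [ 0.5892 -0.0295  0.128 ] [-179.06   -0.96 -174.09] F [-0.4 -1.3 -1.3] w 0.0484 | units x,y,z,yaw [ 0.06 -0.26  0.85] 0.03
```

```bash
python3 -m inch '[{"x":0,"y":-0.25,"z":0.4,"yaw":0},{"x":0,"y":0,"z":0.35,"yaw":0},{"x":0,"y":0,"z":0.1,"yaw":0},{"x":0,"y":0,"z":0,"yaw":0},{"x":0,"y":0,"z":0,"yaw":0}]' |sed -n 2,5p
python3 go.py .588 -.0365 .107 -174.2
```

```text
tcp_pos: [0.5899, -0.0346, 0.1052]
eef_rot: [-179.0, -1.0, -173.9]
contact_force: [-0.6, 0.2, 0.4]
gripper_width: 0.0481
t 11.05 tcp [ 0.5899 -0.0346  0.1052] [-179.04   -0.99 -173.92] F [-0.6  0.2  0.4] w 0.0481 | units x,y,z,yaw [ 0.09 -0.07 -0.07] 0.07
```

```bash
python3 -m inch '[{"x":0,"y":-0.07,"z":-0.08,"yaw":0},{"x":0,"y":0,"z":0,"yaw":0},{"x":0,"y":0,"z":0,"yaw":0},{"x":0,"y":0,"z":0,"yaw":0},{"x":0,"y":0,"z":0,"yaw":0}]' -1 15 |sed -n 2,5p
python3 -m inch '[{"x":0,"y":0,"z":0,"yaw":0},{"x":0,"y":0,"z":0,"yaw":0},{"x":0,"y":0,"z":0,"yaw":0},{"x":0,"y":0,"z":0,"yaw":0},{"x":0,"y":0,"z":0,"yaw":0}]' |sed -n 2,5p
python3 go.py .5813 .0282 .107 -174.2
```

```text
tcp_pos: [0.5918, -0.0363, 0.1101]
eef_rot: [-179.1, -0.7, -173.9]
contact_force: [-0.2, 0.0, -0.3]
gripper_width: 0.0203
tcp_pos: [0.5919, -0.0362, 0.1104]
eef_rot: [-179.1, -0.7, -174.0]
contact_force: [-0.3, 0.0, 0.4]
gripper_width: 0.0118
t 11.88 tcp [ 0.5919 -0.0362  0.1104] [-179.08   -0.69 -173.95] F [-0.3  0.   0.4] w 0.0118 | units x,y,z,yaw [0.15 2.61 0.09] 0.06
```

```bash
python3 -m inch '[{"x":0,"y":0.4,"z":0,"yaw":0},{"x":0,"y":0.5,"z":0,"yaw":0},{"x":0,"y":0.5,"z":0,"yaw":0},{"x":0,"y":0.5,"z":0,"yaw":0},{"x":0,"y":0.2,"z":0,"yaw":0}]' |sed -n 2,5p
python3 go.py .5813 .0282 .107 -174.2
```

```text
tcp_pos: [0.5865, 0.0185, 0.1104]
eef_rot: [-179.0, -0.6, -174.0]
contact_force: [0.9, -1.7, 1.0]
gripper_width: 0.0118
t 12.3 tcp [0.5865 0.0185 0.1104] [-178.99   -0.63 -174.04] F [ 0.9 -1.7  1. ] w 0.0118 | units x,y,z,yaw [0.16 0.41 0.13] 0.04
```

```bash
python3 -m inch '[{"x":0,"y":0.2,"z":0,"yaw":0},{"x":0,"y":0.15,"z":0,"yaw":0},{"x":0,"y":0.1,"z":0,"yaw":0},{"x":0,"y":0.1,"z":0,"yaw":0}]' |sed -n 2,5p
python3 -m inch '[{"x":0,"y":0.1,"z":0,"yaw":0},{"x":0,"y":0.1,"z":0,"yaw":0},{"x":0,"y":0.1,"z":0,"yaw":0}]' |sed -n 2,5p
```

```text
tcp_pos: [0.5856, 0.0247, 0.1104]
eef_rot: [-178.0, -0.9, -173.7]
contact_force: [8.0, -20.7, -2.6]
gripper_width: 0.012
tcp_pos: [0.5857, 0.0246, 0.1103]
eef_rot: [-177.3, -1.0, -173.7]
contact_force: [6.7, -17.6, -0.9]
gripper_width: 0.0124
```

```bash
python3 -m inch '[{"x":0,"y":0,"z":0,"yaw":0},{"x":0,"y":0,"z":0,"yaw":0},{"x":0,"y":0,"z":0,"yaw":0},{"x":0,"y":0,"z":0,"yaw":0},{"x":0,"y":0,"z":0,"yaw":0}]' 0.1 |sed -n 2,5p
python3 -m inch '[{"x":0,"y":0,"z":-0.6,"yaw":0},{"x":0,"y":0,"z":-0.8,"yaw":0},{"x":0,"y":0,"z":-0.8,"yaw":0},{"x":0,"y":0,"z":-0.8,"yaw":0},{"x":0,"y":0,"z":-0.8,"yaw":0}]' |sed -n 2,5p
python3 -m inch '[{"x":0.4,"y":0.1,"z":0,"yaw":0},{"x":0.5,"y":0.1,"z":0,"yaw":0},{"x":0.5,"y":0.1,"z":0,"yaw":0},{"x":0.5,"y":0.1,"z":0,"yaw":0},{"x":0.5,"y":0.1,"z":0,"yaw":0}]' -1|sed -n 2,5p
python3 go.py .522 .048 .2 -174.2
python3 - <<'E'
from h import *
im,d,i=cap('wrist')
cv2.imwrite('pics/w4.png',cv2.resize(im[:,:,::-1],(800,600)))
E
```

```text
tcp_pos: [0.5848, 0.0256, 0.1091]
eef_rot: [-177.3, -1.1, -173.7]
contact_force: [-0.7, -0.4, 0.7]
gripper_width: 0.04
tcp_pos: [0.5826, 0.032, 0.2017]
eef_rot: [-177.3, -1.8, -173.6]
contact_force: [0.4, 0.8, 0.7]
gripper_width: 0.0482
tcp_pos: [0.5208, 0.0402, 0.2058]
eef_rot: [-177.4, -1.4, -173.5]
contact_force: [0.6, -0.5, 0.0]
gripper_width: 0.0202
t 14.13 tcp [0.5208 0.0402 0.2058] [-177.43   -1.36 -173.53] F [ 0.6 -0.5  0. ] w 0.0202 | units x,y,z,yaw [-0.09  0.31  0.22] 0.17
```

View pics/w4.png

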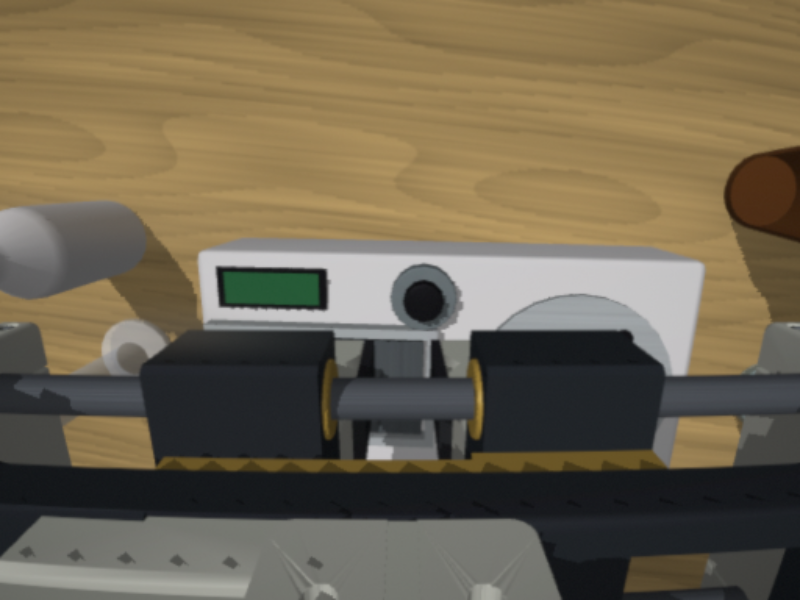

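Run:
```python
from h import *
f=lambda u,v,z:onz('wrist',(u+.5)*.64-.5,(v+.5)*.64-.5,z)
print('btn',f(424,300,.102))
s=cap('scene')[0];t=cap('top')[0]
A=cv2.resize(s[140:260,185:310,::-1],(420,403),interpolation=cv2.INTER_CUBIC)
B=cv2.resize(t[140:230,200:320,::-1],(380,285),interpolation=cv2.INTER_CUBIC)
C=np.zeros((403,800,3),np.uint8);C[:,:420]=A;C[:285,420:]=B
cv2.imwrite('pics/m.png',C)
```

```text
btn [0.51939085 0.04846397 0.102     ]
```

View pics/m.png

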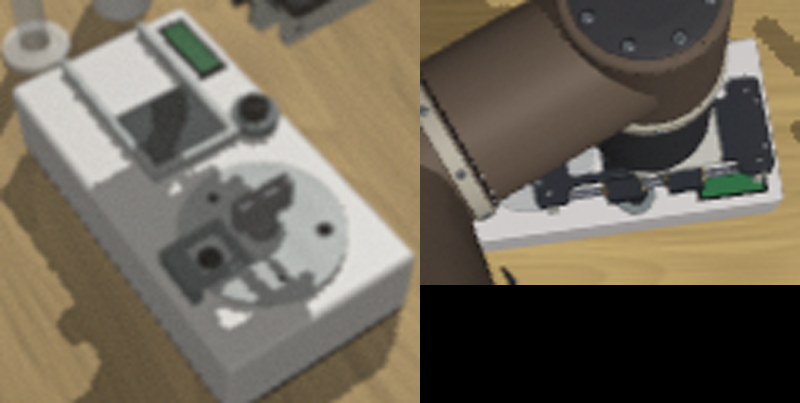

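```bash
python3 - <<'E'
from h import *
f=lambda u,v,z:onz('scene',185+(u+.5)*125/420-.5,140+(v+.5)*120/403-.5,z)
o=f(210,258,.089);h=f(324,229,.089);print('big',o,'13mm hole',h)
c=np.array([.5718,.1486]);t=np.radians(5.8);print('window exp',c+.046*np.array([np.cos(t),np.sin(t)]),'13 exp',c+.046*np.array([np.cos(t+2.5133),np.sin(t+2.5133)]))
# stop-bar side plate edge at left: corners
print('plate left corners',f(158,175,.089),f(228,131,.089),'right',f(120,118,.089),f(188,80,.089))
E
python3 go.py .521 .048 .116 -174.2
```

```text
big [0.61582197 0.15092564 0.089     ] 13mm hole [0.53027425 0.16948575 0.089     ]
window exp [0.61756451 0.15324859] 13 exp [0.53204276 0.17173789]
plate left corners [0.61467776 0.06440878 0.089     ] [0.54699209 0.05211183 0.089     ] right [ 0.61544519 -0.00163922  0.089     ] [ 0.54950986 -0.01142126  0.089     ]
t 14.28 tcp [0.521  0.0402 0.2063] [-177.44   -1.33 -173.48] F [ 0.1  0.9 -0.4] w 0.0087 | units x,y,z,yaw [-0.12  0.47  3.59] 0.18
```

```bash
python3 -m inch '[{"x":-0.1,"y":0.2,"z":0.5,"yaw":0},{"x":0,"y":0,"z":0.8,"yaw":0},{"x":0,"y":0,"z":0.8,"yaw":0},{"x":0,"y":0,"z":0.6,"yaw":0},{"x":0,"y":0,"z":0,"yaw":0}]' -1 |sed -n 2,5p
python3 go.py .521 .048 .107 -174.2
```

```text
tcp_pos: [0.523, 0.0437, 0.1365]
eef_rot: [-177.5, -1.1, -173.4]
contact_force: [-0.4, 0.4, -1.5]
gripper_width: 0.0002
t 14.7 tcp [0.523  0.0437 0.1365] [-177.51   -1.1  -173.37] F [-0.4  0.4 -1.5] w 0.0002 | units x,y,z,yaw [0.04 0.23 1.17] 0.21
```

```bash
python3 -m inch '[{"x":0.04,"y":0.2,"z":0.3,"yaw":0},{"x":0,"y":0,"z":0.3,"yaw":0},{"x":0,"y":0,"z":0,"yaw":0}]' |sed -n 2,5p
python3 -m inch '[{"x":0,"y":0,"z":0.2,"yaw":0},{"x":0,"y":0,"z":0.2,"yaw":0},{"x":0,"y":0,"z":0,"yaw":0}]'|sed -n 2,5p
python3 go.py .521 .048 .107 -174.2
```

```text
tcp_pos: [0.5217, 0.0484, 0.1204]
eef_rot: [-177.5, -1.1, -173.4]
contact_force: [-0.8, 0.1, -1.3]
gripper_width: 0.0006
tcp_pos: [0.5226, 0.0486, 0.1108]
eef_rot: [-177.5, -1.0, -173.3]
contact_force: [-0.9, -0.3, 2.6]
gripper_width: 0.0004
t 15.2 tcp [0.5226 0.0486 0.1108] [-177.5    -0.99 -173.31] F [-0.9 -0.3  2.6] w 0.0004 | units x,y,z,yaw [ 0.06 -0.01  0.15] 0.22
```

Touching, about 2.6 N. Press on to the stop.

```bash
python3 -m inch '[{"x":0,"y":0,"z":0.2,"yaw":0},{"x":0,"y":0,"z":0.2,"yaw":0},{"x":0,"y":0,"z":0.2,"yaw":0}]' |sed -n 2,4p
python3 -m inch '[{"x":0,"y":0,"z":0.2,"yaw":0},{"x":0,"y":0,"z":0.2,"yaw":0},{"x":0,"y":0,"z":0.2,"yaw":0}]'|sed -n 2,4p
```

```text
tcp_pos: [0.5237, 0.0485, 0.1059]
eef_rot: [-177.4, -0.7, -173.1]
contact_force: [-32.0, 8.6, 68.6]
tcp_pos: [0.5234, 0.0486, 0.1063]
eef_rot: [-177.4, -0.4, -172.8]
contact_force: [-23.3, 6.1, 50.8]
```

```bash
python3 -m inch '[{"x":0,"y":0,"z":-0.4,"yaw":0},{"x":0,"y":0,"z":-0.8,"yaw":0},{"x":0,"y":0,"z":-0.8,"yaw":0},{"x":0,"y":0,"z":-0.8,"yaw":0},{"x":0,"y":0,"z":-0.8,"yaw":0}]' |sed -n 2,4p
python3 -m inch '[{"x":0.8,"y":0,"z":-0.5,"yaw":0},{"x":0.8,"y":0,"z":-0.5,"yaw":0},{"x":0.8,"y":0,"z":0,"yaw":0},{"x":0,"y":0,"z":0,"yaw":0},{"x":0,"y":0,"z":0,"yaw":0}]'|sed -n 2,4p
python3 - <<'E'
from h import *
s=cap('scene')[0];t=cap('top')[0]
A=cv2.resize(s[90:270,175:325,::-1],(420,504),interpolation=cv2.INTER_CUBIC)
B=cv2.resize(t[140:230,200:320,::-1],(380,285),interpolation=cv2.INTER_CUBIC)
C=np.zeros((504,800,3),np.uint8);C[:,:420]=A;C[:285,420:]=B
cv2.imwrite('pics/n.png',C)
E
```

```text
tcp_pos: [0.5217, 0.0525, 0.2001]
eef_rot: [-177.4, -0.3, -172.8]
contact_force: [-0.1, -0.2, -0.4]
tcp_pos: [0.4635, 0.0468, 0.2319]
eef_rot: [-177.6, 0.4, -172.8]
contact_force: [-0.3, 0.9, 0.6]
```

View pics/n.png

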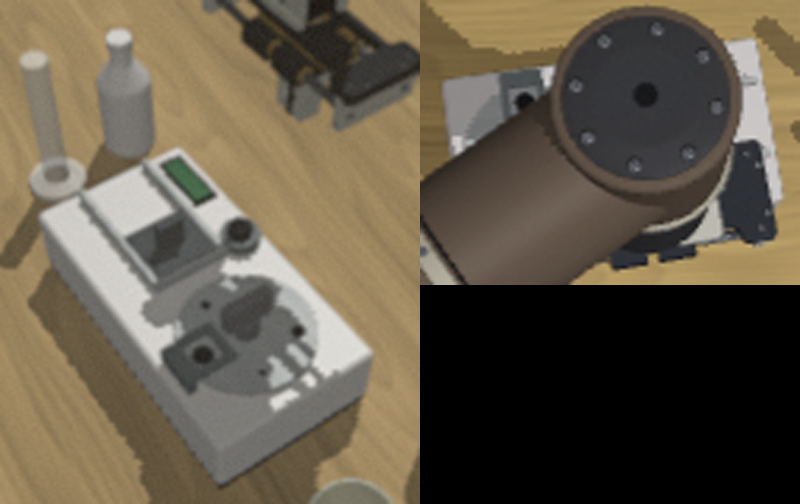

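The picture shows the hole in the window at (203,355), the shutter against its stop at (175,240), the button up at (240,232), and the bottle and cylinder standing. I'm handing the job in.

```bash
python3 -c "
from plant import r
print(r.get_state()['contact_force'], r.close_job())"
```

```text
the job is handed in; nothing more can be done
[ 0.82345984 -0.40653803  0.74347055] None
```

I set the wheel and the shutter, pressed and released the read button, and handed the job in at about 16 s; it reports no verdict.

- **Wheel:** I gripped the bar knob and turned it about −64°. Two wrist-camera checks put the hole within about 1° of the box's axis, under 1 mm off centre. The scene camera read the hole about 3 mm off, but it shifted another hole by the same amount, so I took that as calibration bias.
- **Shutter:** I pulled it by its tab for about 61 mm until it met a firm stop at about 20 N. That is 4 mm less than the full 65 mm travel; I took it to mean the shutter did not start fully open. The last picture shows the plate against the end stop and the well covered.
- **Read button:** It went down to a hard stop about 7 mm below its up position. The push peaked at about 69 N on the fingertips, more than was needed but under the 120 N wrist limit. Whether that counts against the 40 N limit on the arm or gripper body, I can't tell. The button is up again in the last picture.
- **Surroundings:** The wash bottle and measuring cylinder stand where they were in the last picture. The beaker's rim only just shows at the picture's edge; the arm moved well above it and nothing touched it that I could see. The arm was clear and reading about 1 N when I handed in.

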